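# Slide the ripening board home and close its keeper

### The arm

A 6-joint arm with a two-finger parallel gripper is mounted at the origin on the work surface. World frame = base frame: x ahead of the robot, y to its left, z up, the work surface at z = 0. Lengths are in m, angles in rad, forces in N, time in s.
With the tool pointing down it reaches from about 0.225 to 0.875 m from the base axis. Payload 3.4 kg.
Tool frame: the origin (TCP) lies on the centre line of the jaws, within the pads' length; the fingertips stand 14 mm ahead of it and the grasp point (between the pads) lies 5 mm behind it; z points along the fingers, y is the line along which they close (so a half turn about z gives the same grasp; the last joint's range is limited). The gripper opens to 85 mm and grips with 20 to 120 N. Pads are 22 mm wide; open, the fingers measure 114 mm over their backs; the gripper's body (76 mm by 85 mm) begins 54 mm behind the grasp point. The pads swing forward as they close: fully open they stand 13 mm farther back than shut.
Start: joints at [1.2, 0.276, 1.505, -0, 1.361, -0.121], TCP at [0.142, 0.557, 0.245] pointing down, gripper open.
Joint ranges: [-2.89, 2.89], [-0.75, 2.08], [0.22, 2.7], [-1.18, 4.32], [0.11, 2.71], [-2.7, 2.7]. Speed limits (rad/s): [2.57, 2.57, 3.14, 3.14, 3.14, 3.14].

### API

Orientations are given as a unit quaternion [w, x, y, z].
In Python, from rig import manip, eyes gives the robot as it stands.
- The arm moves only by the shell command python3 -m creep 'ROWS' [FORCE]. ROWS is JSON, a list of rows, each a list of 5 numbers: the opening, from 0 (shut) to 1 (fully open), then the shift along the tool's x, y, z normalised to -1 to 1, where 1 is 0.5 m, then the turn about the tool's z normalised to -1 to 1, where 1 is 360 degrees. In form: [[fingers, dx, dy, dz, spin], ...]. A call has 1 to 10 rows; each row is the pose to reach, as a shift and turn from the pose commanded when the call began, along the tool's axes at that moment, turning the shorter way round; what a row does not reach only later rows make up. A row lasts 1/10 s, in which the tool goes at most 50 mm and 8.59 degrees, less where a joint would pass 70% of its speed; a pose out of reach is approached as far as the arm can. A call with a number of a shift or a turn outside -1 to 1 is refused whole. A call with a gripper value outside its range is refused whole. The fingers move at their own pace and stop on an object; FORCE is the grip in N (left out, the last holds). Time passes only in rows, so rows that repeat a pose let the fingers close. It gives the time, the measured TCP pose, the force, the opening and the grip force at its end, in the units of the state.
- manip.get_state(): the state, without advancing time (a new reading comes with each control period).
- eyes.get_image(name): name is "scene" or "top" or "wrist"; returns a dict with "frame" (384x512x3 uint8, red, green, blue), "fx", "fy", "cx", "cy" (pixels), "R" (3x3) and "t" (3): a world point X has camera coordinates R X + t. Camera axes: x right, y down, z forward; pixel columns grow to the right and rows downward; lengths in m; the calibration is good to about 2 mm. The wrist camera is an equidistant fisheye: a pixel r from the principal point sees the ray r / f radians off the axis. A picture is of the moment at which its call begins. There is no depth.
- manip.sign_off(): hands the job in; it is judged then, once.
Trained networks look in the newest picture that a camera, given by its name, has taken for a name from the list of things; names that differ only in an ending like _2 or _b are one class to them, and where a whole thing is asked for, a point or a joint stands for the part that bears it (a point fixed in the world has none). Each returns a list of dicts, best first, with "confidence" (0 to 1); they miss things now and then, are a little off and sometimes report something else, mostly with a low value. They report only what shows in the picture. A call takes as long as a camera call. They do not tell look-alikes from the thing itself.
- eyes.regions_of(camera, label): "mask" (384x512 bool, what is visible of it) and "bbox" ([left, top, right, bottom] in pixels, round what is visible of it).
- eyes.place_of(camera, label): "centre" ([column, row] in pixels: a listed point, or the origin of a listed thing).
The state is a dict: "clock": time; "qpos": joint angles; "qd": joint speeds; "effort": joint torques, N m; "position": TCP position; "ee_rot": TCP orientation; "contact_force": force on the tool from outside, world axes, zero at the start; "moment": the same for the moment, N m; "width": finger opening in m; "gripper_force": force on a finger pad.
Only numpy, scipy, OpenCV 4.12 (cv2) and the standard library are available. Lean on these libraries where they do the work, as an engineer would, in place of code of your own. Each camera call takes 0.05 s, during which the arm holds its last target. There are 200 camera calls.

### The job

With the fingertips only, push the cheese board along the rails of the stand, away from the open end, until it drops flat into the notch in the rails; then push the peg of the keeper round until its tab lies fully across the board. Do not lift anything, do not touch the two cheeses riding on the board and keep them standing on it, leave everything else on the table alone, and finish clear of everything.

Things in the scene. Friction and masses are not known exactly. Their poses are not given: they have to be found in the camera images.
- stand: Fixed low steel stand, 155 x 445 x 83 mm high. Origin on table, z up, y along its two rails (22 mm wide, white slide strips on steel, centred at x = +-61 mm). The board slides towards -y. y = 0 to 215 mm is the run-in (open end, no stop), rail top 75 mm above the table. Side guides along the rails, top at 83 mm, leave the board 3.5 mm play each side. Open between the rails, nothing above 26 mm.
- notch (a point): Middle of the notch, on its floor, 67 mm above the table, 94 mm towards -y from the stand's origin. The notch is a stretch of bare steel rail, y = 0 to -188 mm, 8 mm lower than the rest, with an 8 mm step at both ends; the far step stops the board. The seated board's origin lies within 6 mm of this point.
- step (a point): Near step of the notch (stand y = 0), midway between the rails, at run-in height 75 mm. The board's tail drops when its rear edge passes here towards -y. The nose dips 8 mm earlier, once the board's middle has passed, and the tail rises up to 8 mm meanwhile. Dropped, the board lies flat with 8 mm play along the rails.
- board: Loose light-wood board on the rails, 140 mm (x, across) x 180 mm (y, along) x 18 mm thick, about 0.33 kg, carrying two cheeses. Origin: centre of its underside, axes as the stand's. Starts on the run-in, its rear edge (+y end) 120 to 205 mm before the step, its nose over the notch. 2 to 5 N on the middle of the rear edge slides it. The rear 50 mm of its top is bare.
- cheese_a: Small round cream-white cheese, 50 mm diameter, 40 mm high, standing loose on the board near its nose, on the half away from the keeper. Origin: centre of its underside, z up.
- cheese_b: Same cheese, standing behind cheese_a near the middle of the board's length, on the same half.
- keeper (a joint): Turn-button on the stand's near (-x) side: flat dark steel tab, 16 mm wide, 5 mm thick, reaching 72 mm from an upright pivot, underside 88 mm above the table. At 0 it points along the stand's +y, clear of the board; grows clockwise from above to its stop at 1.57: along +x, across the seated board, 3 mm above it. Starts -0.4 to 0.15. Stays where left; 1 N at the peg turns it.
- keeper_pivot (a point): Pivot axis of the keeper, at tab height (90.5 mm): x = -105, y = -94 mm in the stand's frame.
- keeper_peg (a point): Top of the round upright peg on the tab, 10 mm diameter, 28 mm tall above the tab's top (tab top at 93 mm, peg top at 121 mm above the table), 55 mm from the pivot axis.
- cheese_c: Same cheese, on the table beside the near side of the stand's run-in; leave alone. Origin underside.
- cheese_d: Same cheese, on the table beyond the far side of the notch; leave alone.
- jar: Closed jar, 60 mm diameter, 85 mm high, on the table beyond the stand; leave alone.
- brush: Brush lying on the table to the right; leave alone.
- bowl: Steel bowl, 120 mm across, 55 mm high, far right; leave alone.
- spatula: Spatula lying on the table to the left; leave alone.
- spare_board: Second board, same size, lying flat on the table at the far left; leave alone.
There are look-alikes about, which are no part of the job. Leave any orange or pink look-alike of the cheese_a alone.

How it is judged:
On the way, in this order (a step that is already met when the one before it is completed fails the run):
1. the board lies dropped flat in the notch while the keeper is still off it (z of board in the frame of stand between 0.064 and 0.0695 m and y of board in the frame of stand between -0.1015 and -0.0865 m and x of board in the frame of stand between -0.006 and 0.006 m and angle between board's own z axis and vertical below 0.025 rad and value of joint keeper below 0.6 rad), for 0.2 s.
2. the keeper is swung fully across the board (z of board in the frame of stand between 0.064 and 0.0695 m and y of board in the frame of stand between -0.1015 and -0.0865 m and x of board in the frame of stand between -0.006 and 0.006 m and angle between board's own z axis and vertical below 0.025 rad and value of joint keeper above 1.35 rad), for 0.2 s.
At the end, for the whole second after the job is handed in: The board lies flat in the notch (underside within 2.5 mm of the notch floor, both ends between the steps, tilt under 0.025 rad), the keeper reads above 1.35 rad, both cheeses stand upright on the board, all at rest and untouched (all of step 2 and z of cheese_a in the frame of board between 0.014 and 0.022 m and angle between each of cheese_a, cheese_b's own z axis and vertical below 0.1 rad and z of cheese_b in the frame of board between 0.014 and 0.022 m and linear speed of board below 0.01 m/s).
It fails at once if the board is lifted off its rails (12 mm) or comes off the stand (z of board in the frame of stand above 0.087 m or z of board in the frame of stand below 0.055 m).
It fails at once if a cheese on the board is touched (2 N), tipped or lifted (contact force between any of the fingers, the arm and cheese_a above 2 N or angle between any of cheese_a, cheese_b's own z axis and vertical above 0.4 rad or z of any of cheese_a, cheese_b in the frame of board above 0.035 m or contact force between any of the fingers, the arm and cheese_b above 2 N).
It fails at once if another thing on the table is moved by 30 mm (distance of any of cheese_c, cheese_d, jar, brush, bowl, spatula, spare_board from where it was at the start of the episode above 0.03 m).
It also fails if it takes over 51 s, if anything falls off the work surface, if the arm or the gripper's body presses on something with over 40 N, if the wrist force passes 120 N, or if a joint passes its speed limit or range.

## Working session

There is one attempt and no reset: what is moved stays moved. The work goes in short steps, Python scripts to look and compute and a shell command to move; the robot and the scene stay as the last step left them, time stands still between calls to the robot, and variables do not carry over. Pictures are saved under pics/ and viewed, at most 12 in all, crops included, and the job is handed in when it is done.

```bash
ls; mkdir -p pics; cat > h.py <<'E'
import numpy as np, cv2
from rig import manip, eyes
def shot(c,fn=None):
    im=eyes.get_image(c)
    if fn: cv2.imwrite('pics/'+fn,cv2.cvtColor(im['frame'],cv2.COLOR_RGB2BGR))
    return im
def ray(im,px):
    R=np.array(im['R']);t=np.array(im['t'])
    d=np.array([(px[0]-im['cx'])/im['fx'],(px[1]-im['cy'])/im['fy'],1.])
    d=R.T@d; return -R.T@t,d/np.linalg.norm(d)
def onz(im,px,z):
    o,d=ray(im,px); return o+d*(z-o[2])/d[2]
def proj(im,X):
    c=np.array(im['R'])@np.array(X)+np.array(im['t']); return [im['fx']*c[0]/c[2]+im['cx'],im['fy']*c[1]/c[2]+im['cy']]
def tri(a,b):
    A=np.zeros((3,3));v=np.zeros(3);L=[]
    for o,d in (a,b):
        P=np.eye(3)-np.outer(d,d);A+=P;v+=P@o
    x=np.linalg.solve(A,v)
    return x,[float(np.linalg.norm((np.eye(3)-np.outer(d,d))@(x-o))) for o,d in (a,b)]
E
cat > m.py <<'E'
from h import *
np.set_printoptions(precision=4,suppress=True)
s=manip.get_state();print({k:s[k] for k in('clock','position','ee_rot','contact_force','width')})
a=shot('scene','scene0.png');b=shot('top','top0.png')
for n in ['stand','notch','step','board','cheese_a','keeper','keeper_pivot','keeper_peg']:
    P={}
    for c,im in(('scene',a),('top',b)):
        r=eyes.place_of(c,n); P[c]=r
        print(n,c,[(np.round(q['centre'],1).tolist(),round(q['confidence'],2)) for q in r[:6]])
    if P['scene'] and P['top']:
        print('   ',*tri(ray(a,P['scene'][0]['centre']),ray(b,P['top'][0]['centre'])))
E
python3 m.py
```

```text
pics
{'clock': 0.0, 'position': array([0.142 , 0.5567, 0.2444]), 'ee_rot': array([-0.0002,  0.1246,  0.9922, -0.0009]), 'contact_force': array([ 0.252 , -0.0575, -0.0996]), 'width': 0.08529404760921709}
stand scene [([258.6, 226.9], 0.77)]
stand top [([213.6, 191.1], 0.41)]
    [0.6079 0.0949 0.0907] [0.03153338470982054, 0.03153338470982047]
notch scene [([231.1, 191.9], 0.84)]
notch top [([232.1, 185.0], 0.28)]
    [0.6115 0.0307 0.1969] [0.04415437687338852, 0.044154376873388745]
step scene [([257.4, 210.6], 0.77)]
step top []
board scene [([281.6, 233.1], 0.74)]
board top [([212.8, 193.8], 0.69), ([111.2, 267.3], 0.19), ([235.7, 182.2], 0.18)]
    [0.5899 0.1226 0.0661] [0.003477662249576572, 0.0034776622495766678]
cheese_a scene [([262.5, 221.2], 0.94), ([313.6, 195.0], 0.83), ([206.2, 237.8], 0.79), ([253.0, 286.5], 0.7), ([212.6, 267.4], 0.66), ([280.9, 239.7], 0.64)]
cheese_a top [([221.2, 266.2], 0.82), ([213.8, 176.3], 0.75), ([233.1, 186.7], 0.68), ([248.7, 144.8], 0.64), ([180.9, 247.1], 0.56), ([278.3, 167.5], 0.53)]
    [ 0.4379  0.0493 -0.1439] [0.07995111130986707, 0.07995111130986715]Traceback (most recent call last):
  File "m.py", line 8, in <module>
    r=eyes.place_of(c,n); P[c]=r
ValueError: it knows: board, bowl, brush, cheese, jar, keeper_peg, keeper_pivot, notch, spare_board, spatula, stand, step
```

```bash
python3 - <<'E'
import cv2
a=cv2.imread('pics/scene0.png');b=cv2.imread('pics/top0.png')
cv2.imwrite('pics/s1.png',cv2.resize(a[120:360,100:420],(800,600),interpolation=3))
cv2.imwrite('pics/t1.png',cv2.resize(b[90:330,90:410],(800,600),interpolation=3))
E
sed -i "s/'cheese_a','keeper',/'cheese_a',/" m.py; python3 m.py|tail -7
```

```text
[ 0.5341  0.0118 -0.2515] [0.1779566170443095, 0.17795661704430954]
keeper_pivot scene [([255.3, 167.8], 0.61)]
keeper_pivot top [([274.5, 237.4], 0.65), ([256.4, 236.7], 0.32)]
    [ 0.4638 -0.0526  0.0869] [0.006705714158773391, 0.00670571415877341]
keeper_peg scene [([273.8, 170.7], 0.69), ([255.8, 224.1], 0.34)]
keeper_peg top [([257.3, 239.3], 0.55)]
    [ 0.4548 -0.0001  0.1042] [0.001518516856135241, 0.001518516856135224]
```

View pics/s1.png

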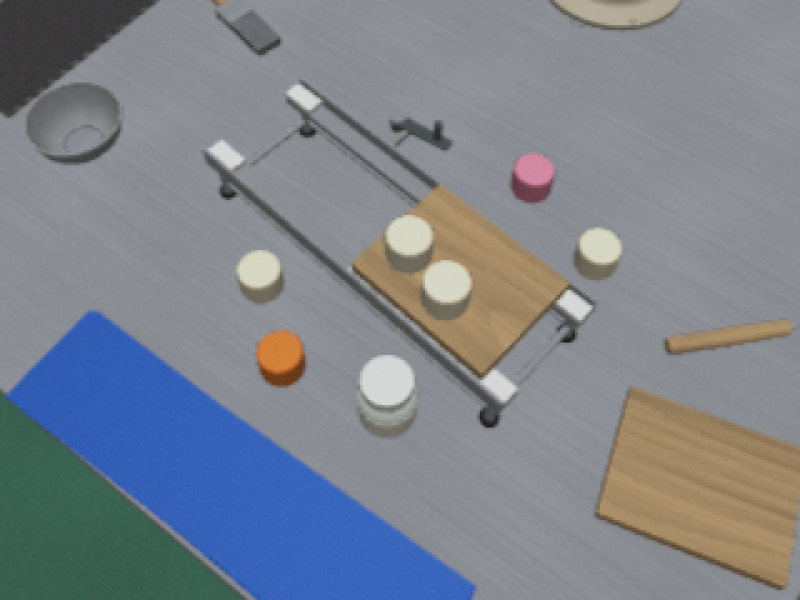

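View pics/t1.png

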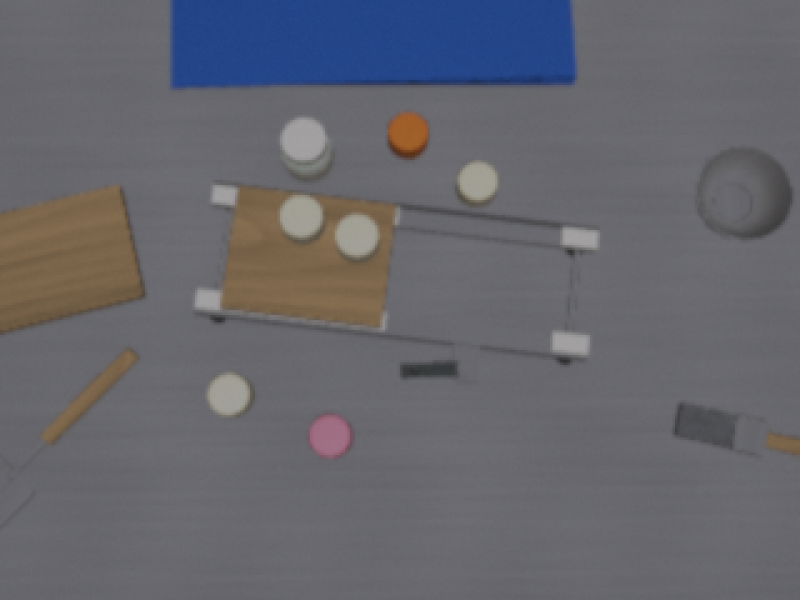

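The scene crop (s1) shows the board on the stand with cream cheeses at s1 (409,243) and (446,288). The keeper with its upright peg is at s1 (437,128), and the open end is at lower right. The top crop (t1) shows the board spanning (221–397, 186–328), with its rear edge at the left. The keeper tab is at t1 (430,369) and the strip ends are at t1 (212,195), (195,300), (598,239) and (589,345).

Possible look-alikes:
- **Cheeses:** cream c at t1 (229,395), cream d at (478,182), pink (330,436), orange (408,134).
- **Board:** the spare board at t1 (60,265).

I choose the board on the rails.

```bash
cat > f.py <<'E'
from h import *
np.set_printoptions(precision=4,suppress=True)
a=shot('scene');b=shot('top')
T=lambda p:(90+p[0]/2.5-.3,90+p[1]/2.5-.3)
S=lambda p:(100+p[0]/2.5-.3,120+p[1]/2.5-.3)
def fit(M,W):
    M=np.array(M);W=np.array(W)[:,:2];m=M.mean(0);w=W.mean(0);A=(M-m);B=W-w
    th=np.arctan2((A[:,0]*B[:,1]-A[:,1]*B[:,0]).sum(),(A*B).sum());c,s=np.cos(th),np.sin(th);R=np.array([[c,-s],[s,c]])
    t=w-R@m;print('res mm',1e3*(W-(M@R.T+t)).round(4).tolist() if 0 else (1e3*(W-(M@R.T+t))).round(1).tolist());return th,R,t
W=[onz(b,T(p),.075) for p in[(212,195),(195,300),(598.5,239),(589,345)]]
th,R,t=fit([(61,215),(-61,215),(61,-230),(-61,-230)] and [(.061,.215),(-.061,.215),(.061,-.230),(-.061,-.230)],W)
print('stand yaw',th,'origin',t)
Wb=[onz(b,T(p),.093) for p in[(237,186),(221,308),(397,205),(382,328)]]
thb,Rb,tb=fit([(.07,.09),(-.07,.09),(.07,-.09),(-.07,-.09)],Wb)
print('board',thb,tb,'in stand',R.T@(tb-t))
Ws=[onz(a,S(p),.093) for p in[(481,373),(568,291),(353,267),(440,187)]]
ths,Rs,ts=fit([(.07,.09),(-.07,.09),(.07,-.09),(-.07,-.09)],Ws)
print('board scene',ths,ts)
pv=R@[-.105,-.094]+t;print('pivot',pv,'top px',proj(b,[*pv,.0905]),'scene px',proj(a,[*pv,.0905]))
x,e=tri(ray(a,S((437,122))),ray(b,T((412,369))));print('peg tri guess',x,e)
d=eyes.place_of('scene','keeper_peg')[0]['centre'];p=onz(a,d,.121)[:2];print('peg scene',p,R.T@(p-t),np.linalg.norm(p-pv))
d=eyes.place_of('top','keeper_peg')[0]['centre'];p=onz(b,d,.121)[:2];print('peg top',p,R.T@(p-t),np.linalg.norm(p-pv))
for n,c,im in(('t','top',b),('s','scene',a)):
    print(n,[(np.round(q['centre'],0).tolist(),onz(im,q['centre'],.0)[:2].round(3).tolist(),(R.T@(onz(im,q['centre'],.093)[:2]-t)).round(3).tolist()) for q in eyes.place_of(c,'cheese_a')[:8]])
q=manip.get_state()['ee_rot'];w,X,Y,Z=q
print('toolR',np.array([[1-2*(Y*Y+Z*Z),2*(X*Y-w*Z),2*(X*Z+w*Y)],[2*(X*Y+w*Z),1-2*(X*X+Z*Z),2*(Y*Z-w*X)],[2*(X*Z-w*Y),2*(Y*Z+w*X),1-2*(X*X+Y*Y)]]))
E
python3 f.py
```

```text
res mm [[-0.0, -0.5], [-0.2, 0.6], [0.5, -0.5], [-0.2, 0.4]]
stand yaw -0.12288130053046706 origin [0.5764 0.0294]
res mm [[0.5, 1.4], [0.5, -1.2], [-0.1, -0.2], [-0.9, 0.0]]
board -0.12455721040307846 [0.5878 0.1219] in stand [-0.0001  0.0932]
res mm [[-5.8, -3.2], [5.3, -0.1], [-0.5, 4.0], [1.0, -0.7]]
board scene -0.14238355613025797 [0.5949 0.1257]
pivot [ 0.4607 -0.0511] top px [np.float64(276.14881924617396), np.float64(237.18005713340693)] scene px [np.float64(258.62046715248965), np.float64(166.9570934481004)]
peg tri guess [0.4593 0.0064 0.1228] [0.0031140098153412225, 0.003114009815341203]
peg scene [0.4657 0.0014] [-0.1064 -0.0413] 0.05272848726823287
peg top [ 0.4574 -0.004 ] [-0.114  -0.0477] 0.04720153221530131
t [([183.0, 247.0], [0.444, 0.218], [-0.16, 0.156]), ([214.0, 175.0], [0.659, 0.128], [0.049, 0.098]), ([250.0, 146.0], [0.752, 0.017], [0.146, 0.007]), ([223.0, 261.0], [0.401, 0.099], [-0.186, 0.043])]
s [([212.0, 267.0], [0.755, 0.008], [0.201, 0.038]), ([205.0, 238.0], [0.698, -0.064], [0.159, -0.033]), ([335.0, 227.0], [0.452, 0.215], [-0.091, 0.189]), ([262.0, 219.0], [0.554, 0.029], [0.02, 0.035]), ([314.0, 197.0], [0.395, 0.112], [-0.13, 0.091]), ([282.0, 242.0], [0.582, 0.117], [0.035, 0.116])]
toolR [[-0.969   0.2472  0.0001]
 [ 0.2472  0.969   0.0001]
 [-0.      0.0001 -1.    ]]
```

```bash
python3 -m creep '[[0,-0.9,-0.32,0,0.23],[0,-0.9,-0.32,0,0.23],[0,-0.9,-0.32,0,0.23],[0,-0.9,-0.32,0,0.23],[0,-0.9,-0.32,0,0.23],[0,-0.9,-0.32,0,0.23],[0,-0.9,-0.32,0,0.23],[0,-0.9,-0.32,0,0.23],[0,-0.9,-0.32,0,0.23],[0,-0.9,-0.32,0,0.23]]' 40; cat > g.py <<'E'
import sys
from h import *
from scipy.spatial.transform import Rotation as Ro
np.set_printoptions(precision=4,suppress=True)
s=manip.get_state();q=s['ee_rot'];T=Ro.from_quat([q[1],q[2],q[3],q[0]]).as_matrix();p=np.array(s['position'])
th=-.1229;o=np.array([.5764,.0294,0]);R=Ro.from_euler('z',th).as_matrix()
print('t',s['clock'],'tcp stand',R.T@(p-o),'tool x,y in stand',(R.T@T)[:2,:2].T.tolist(),'F',s['contact_force'],s['width'])
if len(sys.argv)>3:
    g=np.array([float(v) for v in sys.argv[1:4]]);print('shift/0.5',T.T@(R@g+o-p)/.5)
E
python3 g.py 0 .222 .2
```

```text
clock: 2.7
position: [0.542, 0.2882, 0.2451]
ee_rot: [0.001, 0.752, 0.659, 0.0]
contact_force: [0.2, 0.0, 0.6]
width: 0.0
gripper_force: 0.0
t 2.7 tcp stand [-0.0659  0.2527  0.2451] tool x,y in stand [[0.008862670371092493, 0.9999605501770679], [0.9999591577249479, -0.00886160543827423]] F [0.1573 0.0092 0.6441] 2.9140043719541786e-05
shift/0.5 [-0.0601  0.1322  0.0905]
```

```bash
python3 -m creep '[[0,-0.06,0.132,0.09,0],[0,-0.06,0.132,0.09,0],[0,-0.06,0.132,0.19,0],[0,-0.06,0.132,0.25,0],[0,-0.06,0.132,0.3,0],[0,-0.06,0.132,0.316,0],[0,-0.06,0.132,0.316,0],[0,-0.06,0.132,0.316,0]]'; python3 g.py 0 .194 .087; python3 -c "
from h import *
a=shot('scene','s2.png')['frame'];b=shot('top','t2.png')['frame']
o=np.hstack([cv2.resize(a[150:330,180:380],(400,360)),cv2.resize(b[120:300,140:340],(400,360))])
cv2.imwrite('pics/c2.png',o[...,::-1])"
```

```text
clock: 3.5
position: [0.6014, 0.2534, 0.0886]
ee_rot: [0.0, 0.75, 0.662, 0.001]
contact_force: [-0.2, -0.4, -0.5]
width: 0.0002
gripper_force: 0.0
t 3.5 tcp stand [-0.0027  0.2254  0.0886] tool x,y in stand [[0.0010052178669255993, 0.99999896556395], [0.9999971343607379, -0.0010074502587925245]] F [-0.2278 -0.3922 -0.5203] 0.00022994738138333012
shift/0.5 [-0.0627  0.0054  0.0032]
```

View pics/c2.png

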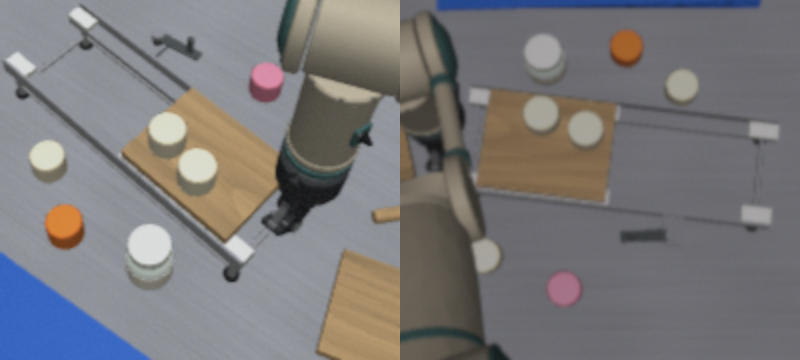

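The picture shows the shut fingertips behind the middle of the board's rear edge at c2 (285,215). Both cheeses are upright. Pushing now.

```bash
python3 -m creep '[[0,-0.015,0.005,0.003,0],[0,-0.03,0.005,0.003,0],[0,-0.045,0.005,0.003,0],[0,-0.052,0.005,0.003,0],[0,-0.058,0.005,0.003,0],[0,-0.065,0.005,0.003,0],[0,-0.073,0.005,0.003,0],[0,-0.081,0.005,0.003,0],[0,-0.09,0.005,0.003,0],[0,-0.1,0.005,0.003,0]]'; python3 g.py 0 .1 .087
```

```text
clock: 4.6
position: [0.5968, 0.2032, 0.0859]
ee_rot: [-0.0, 0.75, 0.662, 0.0]
contact_force: [1.1, 5.0, 0.6]
width: -0.0001
gripper_force: 2.0
t 4.6 tcp stand [-0.001   0.1749  0.0859] tool x,y in stand [[0.0009608817876417652, 0.9999993007280271], [0.9999994553981593, -0.0009611622795541697]] F [1.0513 5.0215 0.5975] -0.00012849942636218356
shift/0.5 [-0.1499  0.0022 -0.0022]
```

```bash
python3 -m creep '[[0,-0.01,0,0,0],[0,-0.02,0,0,0],[0,-0.03,0,0,0],[0,-0.04,0,0,0],[0,-0.05,0,0,0],[0,-0.06,0,0,0],[0,-0.07,0,0,0],[0,-0.08,0,0,0],[0,-0.09,0,0,0],[0,-0.1,0,0,0]]'; python3 g.py; python3 -c "
from h import *
a=shot('scene','s3.png')['frame'];b=shot('top','t3.png')['frame']
o=np.hstack([cv2.resize(a[150:330,180:380],(400,360)),cv2.resize(b[120:300,140:340],(400,360))])
cv2.imwrite('pics/c3.png',o[...,::-1])"
```

```text
clock: 5.6
position: [0.5905, 0.1532, 0.0859]
ee_rot: [-0.0, 0.75, 0.662, 0.0]
contact_force: [-0.2, 5.3, 0.7]
width: 0.0002
gripper_force: 2.5
t 5.6 tcp stand [-0.0012  0.1245  0.0859] tool x,y in stand [[0.0012898390659918807, 0.9999991194787735], [0.9999991630526383, -0.0012898705234297065]] F [-0.1891  5.257   0.6938] 0.00023262770938831473
```

View pics/c3.png

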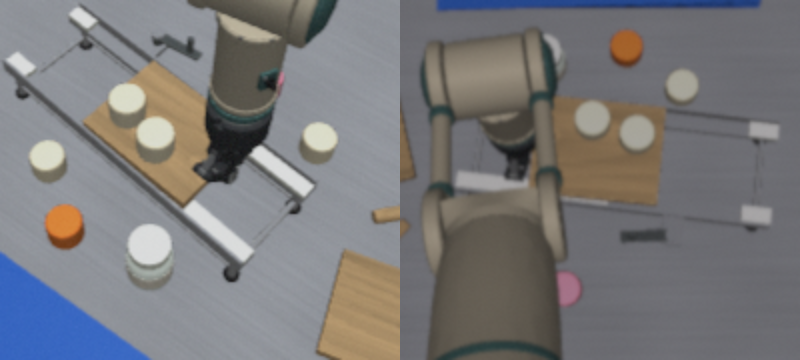

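The board is sliding straight and the cheeses are upright at c3 (127,103) and (155,138). I'll go slower through the dip.

```bash
python3 -m creep '[[0,-0.008,0,0,0],[0,-0.016,0,0,0],[0,-0.024,0,0,0],[0,-0.032,0,0,0],[0,-0.038,0,0,0],[0,-0.044,0,0,0],[0,-0.05,0,0,0],[0,-0.056,0,0,0],[0,-0.062,0,0,0],[0,-0.068,0,0,0]]'; python3 g.py;  python3 -m creep '[[0,-0.008,0,0,0],[0,-0.016,0,0,0],[0,-0.024,0,0,0],[0,-0.032,0,0,0],[0,-0.04,0,0,0],[0,-0.048,0,0,0],[0,-0.056,0,0,0],[0,-0.064,0,0,0],[0,-0.072,0,0,0],[0,-0.08,0,0,0]]'; python3 g.py
```

```text
clock: 6.7
position: [0.5863, 0.12, 0.0859]
ee_rot: [-0.0, 0.75, 0.662, 0.0]
contact_force: [0.7, 4.6, 2.4]
width: 0.0004
gripper_force: 2.7
t 6.7 tcp stand [-0.0013  0.0911  0.0859] tool x,y in stand [[0.0012931346219933724, 0.9999987318266251], [0.9999991635556097, -0.0012931584978049602]] F [0.7432 4.5524 2.4025] 0.00038056615913302375
clock: 7.7
position: [0.5823, 0.0816, 0.0871]
ee_rot: [-0.0, 0.75, 0.662, 0.002]
contact_force: [0.2, 8.4, 6.3]
width: 0.0
gripper_force: 4.0
t 7.7 tcp stand [-0.0005  0.0525  0.0871] tool x,y in stand [[0.002075078444156082, 0.9999911977939961], [0.9999951464161388, -0.002083534168777131]] F [0.1567 8.3743 6.2849] 4.464486381432866e-05
```

```bash
python3 -c "
from h import *
a=shot('scene','s4.png')['frame'];b=shot('wrist','w4.png')['frame']
o=np.hstack([cv2.resize(a[150:330,180:380],(400,360)),cv2.resize(b,(400,360))])
cv2.imwrite('pics/c4.png',o[...,::-1])"; python3 g.py
```

```text
t 7.8 tcp stand [-0.0006  0.0513  0.0867] tool x,y in stand [[0.0016569203688627141, 0.9999976132391405], [0.999996704709333, -0.0016597080971980833]] F [1.0062 5.2477 4.6364] 0.00020993296241514944
```

View pics/c4.png

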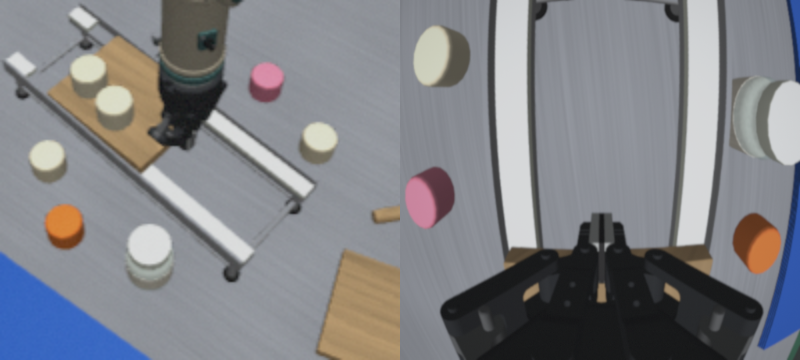

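The board is straight and the cheeses are upright at c4 (88,75) and (115,107). The rear edge is about 40 mm before the step, so I continue slowly.

```bash
python3 -m creep '[[0,-0.007,0,0,0],[0,-0.014,0,0,0],[0,-0.021,0,0,0],[0,-0.028,0,0,0],[0,-0.035,0,0,0],[0,-0.042,0,0,0],[0,-0.048,0,0,0],[0,-0.054,0,0,0],[0,-0.06,0,0,0],[0,-0.066,0,0,0]]'; python3 g.py;  python3 -m creep '[[0,-0.002,0,0,0],[0,-0.004,0,0,0],[0,-0.006,0,0,0],[0,-0.008,0,0,0],[0,-0.01,0,0,0],[0,-0.01,0,0,0]]'; python3 g.py; python3 -c "
from h import *
a=shot('scene','s5.png')['frame'];b=shot('wrist','w5.png')['frame']
o=np.hstack([cv2.resize(a[150:330,150:350],(400,360)),cv2.resize(b[190:350,156:356],(400,320))[:,:].copy() if 0 else cv2.resize(b[192:384,156:356],(400,360))])
cv2.imwrite('pics/c5.png',o[...,::-1])"
```

```text
clock: 8.8
position: [0.5768, 0.0467, 0.0853]
ee_rot: [-0.0, 0.75, 0.662, -0.001]
contact_force: [0.1, 1.6, -1.4]
width: -0.0001
gripper_force: 1.3
t 8.8 tcp stand [-0.0018  0.0172  0.0853] tool x,y in stand [[0.0011306395408346626, 0.999999236777011], [0.9999986607847328, -0.0011312279824347168]] F [ 0.0584  1.632  -1.4244] -0.00010792900667270574
clock: 9.4
position: [0.5767, 0.0421, 0.0858]
ee_rot: [0.0, 0.75, 0.662, -0.0]
contact_force: [0.2, 2.0, -1.9]
width: 0.0002
gripper_force: 1.0
t 9.4 tcp stand [-0.0013  0.0127  0.0858] tool x,y in stand [[0.0011397149945872917, 0.9999993333396474], [0.9999993459458602, -0.0011396972286754385]] F [ 0.2434  2.0237 -1.8996] 0.00017675443348269207
```

View pics/c5.png

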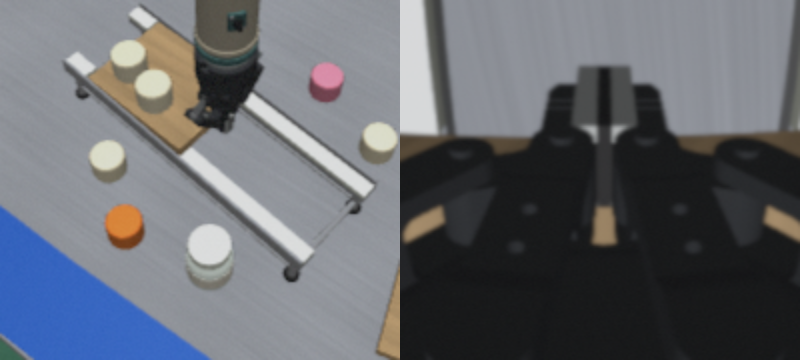

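The board is at the step with its rear edge at about 1 mm, so I nudge it a few mm more.

```bash
python3 -m creep '[[0,-0.002,0,0,0],[0,-0.004,0,0,0],[0,-0.006,0,0,0],[0,-0.008,0,0,0],[0,-0.01,0,0,0],[0,-0.01,0,0,0]]'; python3 g.py; python3 -m creep '[[0,0.02,0,0,0],[0,0.06,0,0,0],[0,0.1,0,0,0],[0,0.1,0,-0.1,0],[0,0.1,0,-0.1,0]]'; python3 g.py; python3 -c "
from h import *
a=shot('scene','s6.png')['frame'];b=shot('wrist','w6.png')['frame']
o=np.hstack([cv2.resize(a[150:270,170:290],(400,400),interpolation=3),cv2.resize(b[192:384,156:356],(400,400),interpolation=3)])
cv2.imwrite('pics/c6.png',o[...,::-1])"
```

```text
clock: 10.1
position: [0.5762, 0.0371, 0.0859]
ee_rot: [0.0, 0.75, 0.662, 0.0]
contact_force: [0.6, 1.8, -1.8]
width: 0.0004
gripper_force: 1.1
t 10.1 tcp stand [-0.0012  0.0077  0.0859] tool x,y in stand [[0.0013646738596398054, 0.9999990685593723], [0.9999990198873698, -0.0013646664840428987]] F [ 0.5698  1.7532 -1.767 ] 0.00043579478559865913
clock: 10.6
position: [0.5866, 0.0877, 0.1415]
ee_rot: [0.004, 0.749, 0.663, 0.004]
contact_force: [1.4, -1.3, 2.0]
width: 0.0005
gripper_force: 0.0
t 10.6 tcp stand [0.003  0.0591 0.1415] tool x,y in stand [[-0.00046495173747990723, 0.9999995908737197], [0.9999266551058852, 0.0004555268858039304]] F [ 1.3617 -1.2707  1.9852] 0.0004889704575004615
```

View pics/c6.png

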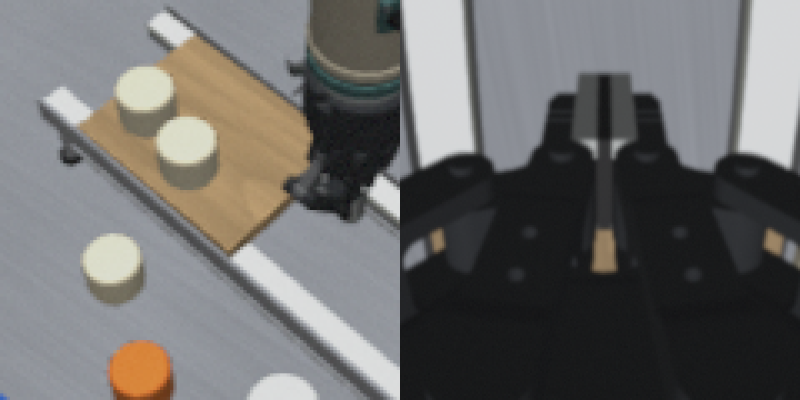

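The board seems to be in the notch, and the cheeses stand at c6 (145,100) and (187,150). I'll back off for a clear view to check the height and measure the peg.

```bash
python3 -m creep '[[0,0,0,-0.1,0],[0,0.1,0,-0.18,0],[0,0.2,0,-0.18,0],[0,0.3,0,-0.18,0],[0,0.38,0,-0.18,0],[0,0.38,0,-0.18,0],[0,0.38,0,-0.18,0]]'; cat > k.py <<'E'
from h import *
np.set_printoptions(precision=4,suppress=True)
a=shot('scene','s7.png');b=shot('top','t7.png')
c=lambda f,x,y:cv2.resize(f['frame'][y:y+120,x:x+100],(400,480),interpolation=3)
cv2.imwrite('pics/c7.png',np.hstack([c(a,170,140),c(b,205,150)])[...,::-1])
th=-.1229;R=np.array([[np.cos(th),-np.sin(th)],[np.sin(th),np.cos(th)]]);t=np.array([.5764,.0294])
for n,im,z in(('scene',a,.121),('top',b,.121)):
    for q in eyes.place_of(n,'keeper_peg')[:2]: print(n,q['centre'],q['confidence'],R.T@(onz(im,q['centre'],z)[:2]-t))
for h in(.085,.093):
  for n,im in(('s',a),('t',b)):
    print(h,n,[np.round(proj(im,[*(R@[x,y]+t),h]),1).tolist() for x,y in((.07,-.004),(-.07,-.004),(.07,-.184),(-.07,-.184))])
for T in(-.4,-.2,-.1,0,.1):
    X=[*(R@[-.105+.055*np.sin(T),-.094+.055*np.cos(T)]+t),.121];print(T,np.round(proj(a,X),1),np.round(proj(b,X),1))
print(manip.get_state()['qpos'])
E
python3 k.py;python3 g.py
```

```text
clock: 11.4
position: [0.605, 0.2762, 0.224]
ee_rot: [-0.0, 0.749, 0.663, -0.002]
contact_force: [0.2, -0.8, -0.4]
width: 0.0003
gripper_force: 0.0
scene [382.0, 315.1] 0.56 [0.0326 0.3982]
scene [276.0, 171.6] 0.53 [-0.1074 -0.0303]
top [260.3, 236.9] 0.62 [-0.1121 -0.0499]
0.085 s [[238.1, 223.9], [273.6, 192.4], [193.0, 186.1], [228.6, 158.7]]
0.085 t [[250.9, 172.6], [245.1, 221.2], [313.8, 179.8], [309.4, 228.5]]
0.093 s [[238.0, 222.3], [273.7, 190.7], [192.6, 184.4], [228.5, 157.0]]
0.093 t [[250.9, 171.9], [245.1, 220.8], [314.2, 179.2], [309.8, 228.2]]
-0.4 [277.  165.3] [257.3 241.9]
-0.2 [275.4 168. ] [256.5 237.9]
-0.1 [274.3 169.3] [256.4 235.8]
0 [273.1 170.4] [256.5 233.8]
0.1 [271.7 171.5] [256.9 231.8]
[ 0.3203  0.4223  1.3297 -0.0006  1.3908  0.4463]
t 11.6 tcp stand [-0.001   0.2461  0.2254] tool x,y in stand [[0.0029133008727183283, 0.9999951827105192], [0.9999954039685977, -0.002914197336865787]] F [-0.2255  0.0897 -0.6233] 2.35894343206974e-05
```

View pics/c7.png

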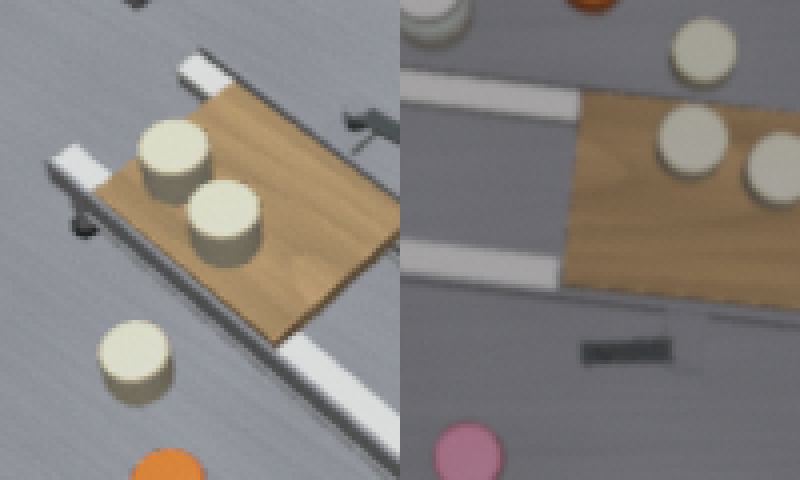

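Board check: the rear corners at top px (250,173) and (245.5,222) and scene px (238,224) match the board top at 85 mm, so it is dropped, with the rear edge about 4 mm past the step. The cheeses are upright. The keeper tab at top px (250,238)–(273,237.5) gives about −0.16 rad, which puts the peg near stand (−0.114, −0.040).

```bash
python3 -m creep '[[0,-0.586,-0.314,0,-0.275],[0,-0.586,-0.314,0,-0.275],[0,-0.586,-0.314,0,-0.275],[0,-0.586,-0.314,0,-0.275],[0,-0.586,-0.314,0,-0.275],[0,-0.586,-0.314,0,-0.275],[0,-0.586,-0.314,0,-0.275],[0,-0.586,-0.314,0,-0.275],[0,-0.586,-0.314,0,-0.275],[0,-0.586,-0.314,0,-0.275]]'; python3 -m creep '[[0,0,0,0,0],[0,0,0,0,-0.04],[0,0,0,0,-0.04],[0,0,0,0,-0.04],[0,0,0,0,-0.04]]'; python3 g.py -.158 -.047 .114
```

```text
clock: 12.6
position: [0.4128, 0.0027, 0.2261]
ee_rot: [0.0, 0.112, 0.994, -0.0]
contact_force: [-0.6, -0.1, 0.9]
width: 0.0
gripper_force: 0.0
clock: 13.1
position: [0.4135, 0.0039, 0.2258]
ee_rot: [0.0, -0.01, 1.0, -0.0]
contact_force: [-0.4, 1.0, -0.3]
width: -0.0
gripper_force: 0.0
t 13.1 tcp stand [-0.1586 -0.0453  0.2258] tool x,y in stand [[-0.9898575626538063, -0.14206336068879213], [-0.1420633590706541, 0.9898575662150496]] F [-0.4066  0.9675 -0.3334] -1.611273718007073e-05
shift/0.5 [-0.0007 -0.0035  0.2236]
```

Orientation and position are as planned. I descend, take a look, and compute the sweep waypoints.

```bash
python3 -m creep '[[0,0,-0.003,0.08,0],[0,0,-0.003,0.16,0],[0,0,-0.003,0.21,0],[0,0,-0.003,0.223,0],[0,0,-0.003,0.223,0]]'; cat > w.py <<'E'
from h import *
from scipy.spatial.transform import Rotation as Ro
import sys
s=manip.get_state();q=s['ee_rot'];T=Ro.from_quat([q[1],q[2],q[3],q[0]]).as_matrix();p=np.array(s['position'])
R=Ro.from_euler('z',-.1229).as_matrix();o=np.array([.5764,.0294,0]);d=.016
x0=R.T@T[:,0];cur=np.arctan2(x0[1],-x0[0]);print('cur theta',cur,R.T@(p-o))
for th in np.linspace(float(sys.argv[1]),float(sys.argv[2]),int(sys.argv[3])):
    g=np.array([-.105+.055*np.sin(th)-d*np.cos(th),-.094+.055*np.cos(th)+d*np.sin(th),.114])
    print(round(th,2),np.round([*(T.T@(R@g+o-p)/.5),(th-cur)/2/np.pi],3).tolist())
E
python3 w.py -.16 .6 9; python3 -c "
from h import *
a=shot('scene','s8.png')['frame'];b=shot('wrist','w8.png')['frame']
cv2.imwrite('pics/c8.png',np.hstack([cv2.resize(a[120:240,190:310],(400,400),interpolation=3),cv2.resize(b,(400,400))])[...,::-1])"
```

```text
clock: 13.6
position: [0.4134, 0.0026, 0.1138]
ee_rot: [-0.001, -0.011, 1.0, 0.0]
contact_force: [0.4, -0.9, 0.4]
width: 0.0001
gripper_force: 0.0
cur theta -0.14541163615752073 [-0.1585274  -0.04654     0.11383823]
-0.16 [-0.059, 0.0, -0.0, -0.002]
-0.06 [-0.069, 0.003, -0.0, 0.013]
0.03 [-0.08, 0.004, -0.0, 0.028]
0.13 [-0.091, 0.005, -0.0, 0.043]
0.22 [-0.102, 0.005, -0.0, 0.058]
0.31 [-0.112, 0.003, -0.001, 0.073]
0.41 [-0.123, 0.001, -0.001, 0.088]
0.5 [-0.133, -0.003, -0.001, 0.104]
0.6 [-0.143, -0.007, -0.001, 0.119]
```

View pics/c8.png

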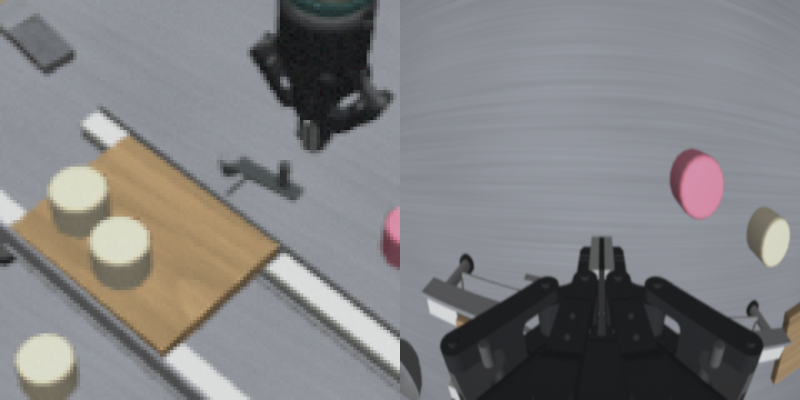

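The picture shows the fingertip at c8 (315,140) on the near side of the peg, whose top is at c8 (285,165), with nothing touched. Sweeping.

```bash
python3 -m creep '[[0,-0.04,0,0,0],[0,-0.059,0,0,0],[0,-0.069,0.003,0,0.013],[0,-0.08,0.004,0,0.028],[0,-0.091,0.005,0,0.043],[0,-0.102,0.005,0,0.058],[0,-0.112,0.003,0,0.073],[0,-0.123,0.001,0,0.088],[0,-0.133,-0.003,0,0.104],[0,-0.143,-0.007,0,0.119]]'; python3 w.py .65 1.55 10; python3 -c "
from h import *
a=shot('scene','s9.png')['frame'];b=shot('top','t9.png')['frame']
cv2.imwrite('pics/c9.png',np.hstack([cv2.resize(a[120:240,190:310],(400,400),interpolation=3),cv2.resize(b[140:260,220:340],(400,400),interpolation=3)])[...,::-1])"
```

```text
clock: 14.7
position: [0.4859, 0.0013, 0.1153]
ee_rot: [0.0, 0.356, 0.934, 0.001]
contact_force: [0.6, 1.6, -0.2]
width: -0.0
gripper_force: 0.6
cur theta 0.6050804552166463 [-0.08637662 -0.03898381  0.11532897]
0.65 [-0.005, -0.0, 0.003, 0.007]
0.75 [-0.016, 0.002, 0.003, 0.023]
0.85 [-0.028, 0.003, 0.003, 0.039]
0.95 [-0.039, 0.003, 0.003, 0.055]
1.05 [-0.05, 0.001, 0.003, 0.071]
1.15 [-0.062, -0.001, 0.003, 0.087]
1.25 [-0.073, -0.005, 0.003, 0.103]
1.35 [-0.083, -0.009, 0.003, 0.119]
1.45 [-0.093, -0.015, 0.003, 0.134]
1.55 [-0.102, -0.021, 0.003, 0.15]
```

View pics/c9.png

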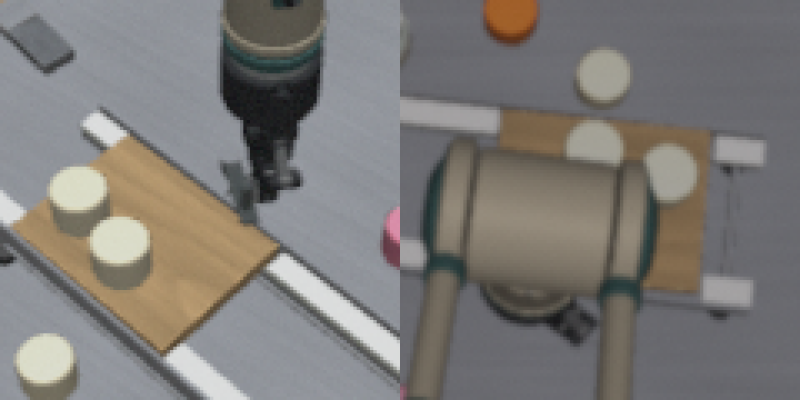

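The keeper is turning, with its tab at c9 (240,195) and the finger behind it. Continuing.

```bash
python3 -m creep '[[0,-0.005,0,0.001,0.007],[0,-0.016,0.002,0.001,0.023],[0,-0.028,0.003,0.001,0.039],[0,-0.039,0.003,0.001,0.055],[0,-0.05,0.001,0.001,0.071],[0,-0.062,-0.001,0.001,0.087],[0,-0.073,-0.005,0.001,0.103],[0,-0.083,-0.009,0.001,0.119],[0,-0.093,-0.015,0.001,0.134],[0,-0.1,-0.02,0.001,0.147]]'; python3 w.py 1.5 1.57 2;  python3 g.py -.05 0 .114
```

```text
clock: 15.8
position: [0.517, -0.0397, 0.1145]
ee_rot: [0.001, 0.734, 0.679, 0.001]
contact_force: [1.0, 0.7, -0.2]
width: 0.0001
gripper_force: 0.6
cur theta 1.525925927475317 [-0.05053344 -0.0758357   0.11454399]
1.5 [0.003, -0.001, 0.001, -0.004]
1.57 [-0.004, 0.001, 0.001, 0.007]
t 15.8 tcp stand [-0.0505 -0.0758  0.1145] tool x,y in stand [[-0.044855339130322386, 0.9989933800935747], [0.9989913539851005, 0.04485425534006211]] F [ 0.9594  0.7056 -0.2416] 0.00011601889732997004
shift/0.5 [0.1515 0.0079 0.0012]
```

Nudge to the stop, hold, back off in +y, rise, and go clear for a look.

```bash
python3 -m creep '[[0,-0.004,0.001,0,0.007],[0,-0.006,0.001,0,0.007],[0,-0.006,0.001,0,0.007],[0,-0.006,0.001,0,0.007]]'; python3 -m creep '[[0,0.03,0,0,0],[0,0.08,0,0,0],[0,0.1,0,-0.08,0],[0,0.12,0,-0.16,0],[0,0.2,0,-0.22,0],[0,0.3,0.05,-0.22,0],[0,0.4,0.1,-0.22,0],[0,0.5,0.1,-0.22,0],[0,0.6,0.1,-0.22,0],[0,0.64,0.1,-0.22,0]]'; sed -i 's/s7/s10/;s/t7/t10/;s/c7/c10/;s/c(b,205,150)/c(b,220,150)/' k.py; python3 k.py|head -6; python3 g.py
```

```text
clock: 16.2
position: [0.5173, -0.0423, 0.1145]
ee_rot: [0.001, 0.748, 0.664, 0.001]
contact_force: [3.0, 3.2, 2.1]
width: 0.0001
gripper_force: 1.7
clock: 17.2
position: [0.6037, 0.2729, 0.2229]
ee_rot: [-0.0, 0.747, 0.664, -0.001]
contact_force: [0.7, -1.1, -0.4]
width: -0.0001
gripper_force: 0.0
scene [244.2, 175.5] 0.63 [-0.0368 -0.085 ]
top [280.9, 215.5] 0.52 [-0.0482 -0.099 ]
0.085 s [[238.1, 223.9], [273.6, 192.4], [193.0, 186.1], [228.6, 158.7]]
0.085 t [[250.9, 172.6], [245.1, 221.2], [313.8, 179.8], [309.4, 228.5]]
0.093 s [[238.0, 222.3], [273.7, 190.7], [192.6, 184.4], [228.5, 157.0]]
0.093 t [[250.9, 171.9], [245.1, 220.8], [314.2, 179.2], [309.8, 228.2]]
t 17.4 tcp stand [-0.0027  0.2418  0.2229] tool x,y in stand [[-0.005243991422860928, 0.9999836606071641], [0.9999848890378837, 0.00524021577426963]] F [-0.2173 -0.2722 -0.1015] -0.0002899920673268237
```

View pics/c10.png

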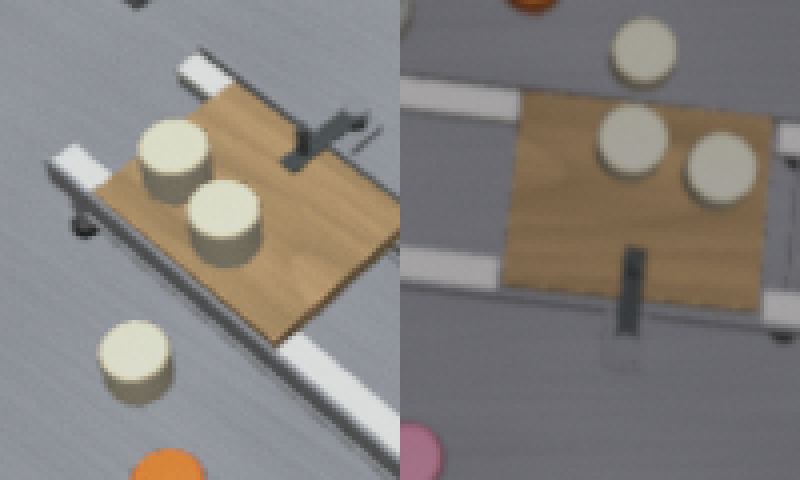

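The picture shows the tab lying across the board, c10 (627,335) to (634,248), parallel to the board's ends. The board is flat, both cheeses are upright, and the arm is clear.

```bash
python3 -c "
from rig import manip
print(manip.sign_off())"
```

```text
the job is handed in; nothing more can be done
None
```

I handed the job in at about 17.4 s of the 51 s. In the last pictures the board was flat in the notch, the keeper was fully across it (about 1.57 rad), both cheeses were standing on the board, and the arm was clear; the hand-in returned no verdict.

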